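# Find the piston that fits and hold it in the tester's green band

### The arm

A 7-joint arm with a two-finger parallel gripper is mounted at the origin on a cart in front of the work surface, level with it; the furniture and walls round the work are solid. World frame = base frame: x ahead of the robot, y to its left, z up, the work surface at z = 0. Lengths are in m, angles in rad, forces in N, time in s.
With the tool pointing down it reaches from about 0.425 to 0.875 m from the base axis. Payload 4.7 kg.
Tool frame: the origin (TCP) lies where the fingers leave the gripper's body, on its centre line; the fingertips stand 70 mm ahead of it and the grasp point (between the pads) lies 51 mm ahead of it; z points along the fingers, y is the line along which they close (so a half turn about z gives the same grasp; the last joint's range is limited). The gripper opens to 87 mm and grips with 3 to 60 N. Pads are 19 mm wide; open, the fingers measure 117 mm over their backs; the gripper's body (75 mm by 190 mm) begins 51 mm behind the grasp point.
Start: joints at [-1.235, 0.321, -0.07, 1.45, 0.023, 1.371, -0.057], TCP at [0.206, 0.617, 0.292] pointing down, gripper open.
Joint ranges: [-2.86, 2.86], [-0.3, 2.09], [-1.38, 1.24], [0.06, 2.45], [-1.56, 4.7], [0.09, 2.05], [-2.69, 2.69]. Speed limits (rad/s): [2.57, 2.57, 3.14, 3.14, 3.14, 3.14, 3.14].

### API

Orientations are given as a rotation vector (axis times angle).
In Python, from bench import ctrl gives the robot as it stands.
- The arm moves only by the tool drive_tool, never from a script. Its argument "motion" is a list of rows, each a list of 3 entries, a list of its own where there are three numbers: the shift along the tool's x, y, z in cm, then the turn, a rotation vector about the tool's x, y, z in degrees, then the opening, from -1 (shut) to 1 (fully open). In form: [[[x, y, z], [ax, ay, az], claw], ...]. A call has 1 to 12 rows; each row shifts and turns the commanded pose from where the row before left it, along the tool's axes as they then stand; what a row does not reach is not made up. A row lasts 1/8 s, in which the tool goes at most 62.5 mm and 10.7 degrees, less where a joint would pass 70% of its speed; a pose out of reach is approached as far as the arm can. A call with a gripper value outside its range is refused whole. The fingers move at their own pace and stop on an object; "force" is the grip in N (left out, the last holds). Time passes only in rows, so rows that do not move let the fingers close. It gives the time, the measured TCP pose, the force, the opening and the grip force at its end, in the units of the state.
- ctrl.get_state(): the state, without advancing time (a new reading comes with each control period).
- ctrl.get_image(name): name is "side" or "top" or "wrist"; returns the picture (480x640x3 uint8, red, green, blue); there is no depth.
- ctrl.calibration(name): a dict with "K" (3x3 intrinsics, pixels), "origin" and "attitude" of the camera in the world; the wrist camera has in their place "tool_from_camera" (4x4, takes a point from camera to tool coordinates, whose origin is the TCP and whose axes are the flange's). Camera axes: x right, y up, looking along -z (the intrinsics and any distortion apply to the point x, -y, -z); pixel columns grow to the right and rows downward; lengths in m; the calibration is good to about 2 mm. A picture is of the moment at which its call begins: read the wrist's pose just before it. calibration takes no time and is no camera call.
- ctrl.close_job(): hands the job in; it is judged then, once.
The state is a dict: "time": time; "joint_positions": joint angles; "qd": joint speeds; "joint_torque": joint torques, N m; "position": TCP position; "tool_rot": TCP orientation; "ft_force": force on the tool from outside, world axes, zero at the start; "torque": the same for the moment, N m; "grip_width": opening from 0.0 (shut) to 1.0 (fully open); "grip_force": force on a finger pad.
Only numpy, scipy, OpenCV 4.12 (cv2) and the standard library are available. Lean on these libraries where they do the work, as an engineer would, in place of code of your own. Each camera call takes 0.05 s, during which the arm holds its last target. There are 200 camera calls.

### The job

One of the two orange-headed pistons slides into the bore of the blue spring tester: find out which, set it in the bore on the spring, and stand the one that does not fit on the worktop clear of the tester. Then press the piston down until the red pointer is in the green band, never running the spring to its bottom stop, keep it there for three seconds and finish while still holding it pressed in the band. Leave the capped vial, the tape roll and the beaker alone.

Things in the scene. Friction and masses are not known exactly. Their poses are not given: they have to be found in the camera images.
- bore_mouth (a point): centre of the mouth of the tester's upright round bore (31 mm, slight chamfer), 82 mm above the worktop; z up, x to the tester's back: scale and pointer are on its -x face, roughly toward the robot. Tester, fixed down: dark base plate 136 x 112 x 12 mm, on it a blue block 84 x 84 mm whose top is level with the mouth
- seat_top (a point): top centre of the spring seat, a steel disc in the bore on which the piston's foot comes to rest; 30 mm below the mouth when nothing presses it
- spring_seat (a joint): travel of the spring seat, m: 0 at the top, unpressed, growing downward to the bottom stop at 0.022. The spring pushes up with 4 N at 0 and 0.5 N more per mm (9.5 N at 0.011) and lifts the seat when let go; a piston's weight does not move it. The red pointer on the front goes with the seat; green band from 0.008 to 0.014
- piston_1_head (a point): one of two pistons alike: aluminium stem 62 mm long under a round orange head with black rings, 40 mm in diameter, 24 mm high; 86 mm over all, 0.1 kg, standing on its stem at the start. One piston's stem is 28 mm and slides into the bore, the other's 33.5 mm and stops in its mouth; which is which is not told. Point: centre of the head, on the axis, 74 mm above the foot; z up
- piston_2_head (a point): one of two pistons alike: aluminium stem 62 mm long under a round orange head with black rings, 40 mm in diameter, 24 mm high; 86 mm over all, 0.1 kg, standing on its stem at the start. One piston's stem is 28 mm and slides into the bore, the other's 33.5 mm and stops in its mouth; which is which is not told. Point: centre of the head, on the axis, 74 mm above the foot; z up
- piston_1_foot (a point): centre of the foot (underside of the stem) of that piston; the rim of the foot is tapered by 3 mm in radius over the lowest 4 mm, which helps it into the bore
- piston_2_foot (a point): centre of the foot (underside of the stem) of that piston; the rim of the foot is tapered by 3 mm in radius over the lowest 4 mm, which helps it into the bore
- piston_1: the same piston as piston_1_head; origin at the centre of the foot, z along the axis toward the head
- piston_2: the same piston as piston_2_head; origin at the centre of the foot, z along the axis toward the head
- sample_vial_mid (a point): bystander, leave alone: upright capped sample vial 46 mm in diameter, 90 mm tall; point half-way up
- tape_mid (a point): bystander, leave alone: roll of green tape lying flat, 88 mm in diameter, 24 mm high; its centre
- waste_beaker_mid (a point): bystander, leave alone: white plastic beaker 75 mm in diameter, 98 mm tall; point half-way up
Mind the look-alikes: they are no part of the job. What is shaped like the piston_2 but purple is not meant. What is shaped like the piston_1 but purple is not meant.

How it is judged:
By the outcome, as a careful person would: the job done as asked, in the order asked, and still so for the second after the job is handed in, while the arm keeps its last pose, push and grip.
It also fails if it takes over 72 s, if anything falls off the work surface, if the arm or the gripper's body presses on something with over 40 N, if the wrist force passes 120 N, or if a joint passes its speed limit or range.

## Working session

There is one attempt and no reset: what is moved stays moved. The work goes in short steps, Python scripts to look and compute and a tool call to move; the robot and the scene stay as the last step left them, time stands still between calls to the robot, and variables do not carry over. Pictures are saved under pics/ and viewed, at most 10 in all, crops included, and the job is handed in when it is done.

Besides the shell and the picture viewer there is one more tool, called after "Call:" as name([rows], argument=value, ...), one row to a line, values as JSON. drive_tool: Moves the arm, as the interface text tells. Its arguments: {"type":"object","properties":{"motion":{"type":"array","items":{"type":"array"}},"force":{"type":"number"}},"required":["motion"]}

```bash
mkdir -p pics; cat > h.py <<'E'
import numpy as np, cv2
from bench import ctrl
from scipy.spatial.transform import Rotation as R
def cam(n,st=None):
    c=ctrl.calibration(n); K=np.array(c["K"])
    if n=="wrist":
        T=np.array(c["tool_from_camera"]); st=st or ctrl.get_state()
        Rt=R.from_rotvec(st["tool_rot"]).as_matrix()
        return K,Rt@T[:3,:3],Rt@T[:3,3]+np.array(st["position"])
    A=np.array(c["attitude"])
    if A.shape!=(3,3): A=R.from_rotvec(A).as_matrix() if A.size==3 else R.from_quat(A).as_matrix()
    return K,A,np.array(c["origin"])
def ray(C,u,v):
    K,A,o=C; d=np.linalg.inv(K)@[u,v,1]; return o,A@(d*[1,-1,-1])
def onz(C,u,v,z):
    o,d=ray(C,u,v); return o+d*(z-o[2])/d[2]
def proj(C,p):
    K,A,o=C; q=A.T@(np.array(p)-o)*[1,-1,-1]; q=K@q; return q[:2]/q[2]
def save(n,f):
    st=ctrl.get_state(); im=np.array(ctrl.get_image(n)); cv2.imwrite("pics/"+f,im[:,:,::-1]); return st,im
E
python3 - <<'E'
from h import *
for n in("side","top"): save(n,n+"0.png"); c=ctrl.calibration(n); print(n,c)
print(ctrl.calibration("wrist")); print(ctrl.get_state())
a=np.vstack([cv2.imread("pics/top0.png")]); 
E
```

```text
side {'K': array([[458.163539  ,   0.        , 317.58684964],
       [  0.        , 458.163539  , 243.18000351],
       [  0.        ,   0.        ,   1.        ]]), 'origin': array([0.4676594 , 0.9876206 , 0.56804217]), 'attitude': array([ 0.05157397, -1.62755889, -2.57583483])}
top {'K': array([[497.30128217,   0.        , 324.832949  ],
       [  0.        , 497.30128217, 249.26297095],
       [  0.        ,   0.        ,   1.        ]]), 'origin': array([3.58880561e-01, 1.17326443e-03, 1.30852156e+00]), 'attitude': array([ 0.13260079, -0.11629233, -1.56827365])}
{'K': array([[398.90686747,   0.        , 315.65822306],
       [  0.        , 398.90686747, 241.71715446],
       [  0.        ,   0.        ,   1.        ]]), 'tool_from_camera': array([[ 5.02692073e-04,  9.55018974e-01,  2.96544275e-01,
         8.13549936e-02],
       [ 9.99999839e-01, -5.57800845e-04,  1.01227374e-04,
        -6.18565391e-04],
       [ 2.62086710e-04,  2.96544176e-01, -9.55019101e-01,
        -9.18730997e-02],
       [ 0.00000000e+00,  0.00000000e+00,  0.00000000e+00,
         1.00000000e+00]])}
{'time': 0.1, 'joint_positions': array([-1.23487398,  0.32173229, -0.07006185,  1.45157305,  0.02261212,
        1.37081086, -0.0568987 ]), 'qd': array([ 0.00042075, -0.00134718,  0.00199045, -0.00122073,  0.00061475,
        0.0013194 , -0.00235266]), 'joint_torque': array([-1.72797641e-04, -4.92575562e+01, -4.05955045e-01, -3.13400352e+01,
       -6.40741247e-02,  3.94900097e-02,  8.27795338e-05]), 'position': array([0.20552635, 0.61624244, 0.29127132]), 'tool_rot': array([-5.03296094e-01, -3.10084732e+00,  2.71656318e-03]), 'ft_force': array([-0.8604682 ,  0.38353127,  1.00937895]), 'torque': array([ 0.00718032,  0.00082279, -0.04700032]), 'grip_force': 0.0, 'grip_width': 0.9997352154890793}
```

View pics/top0.png

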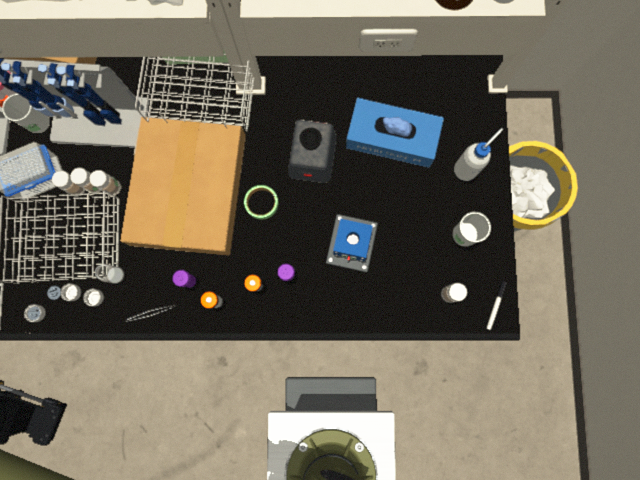

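View pics/side0.png

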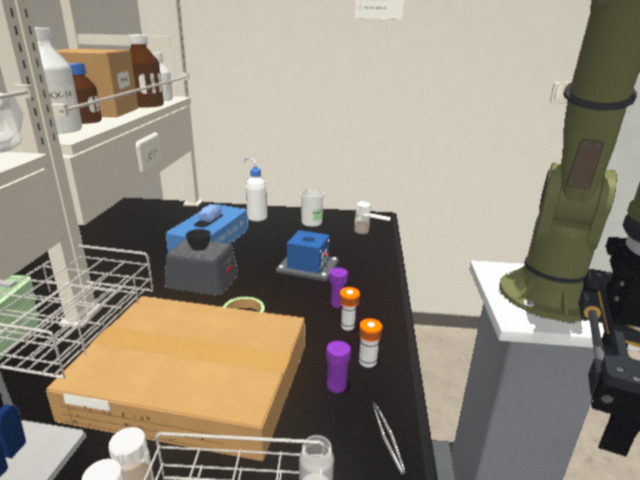

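Top view: orange heads at (209,300) and (253,283) are the pistons. The purple ones at (183,279) and (286,272) are the look-alikes. The tester's bore is at (352,239), and the side view shows the orange ones at (369,330) and (349,296). Next I measure, and compare stem width to head width in a crop.

```bash
python3 - <<'E'
from h import *
T=cam("top");S=cam("side")
t=cv2.imread("pics/top0.png");s=cv2.imread("pics/side0.png")
def blobs(im,lo,hi,amin=30):
    m=cv2.inRange(cv2.cvtColor(im,cv2.COLOR_BGR2HSV),lo,hi)
    n,l,st,c=cv2.connectedComponentsWithStats(m)
    return [(c[i].round(1).tolist(),st[i].tolist()) for i in range(1,n) if st[i][4]>amin]
for nm,im in(("top",t),("side",s)):
    print(nm,[b for b in blobs(im,(8,200,150),(20,255,255)) ])
for c,st in blobs(t,(8,200,150),(20,255,255)):
    if 230<c[1]<320: print("orange",onz(T,*c,0.08))
for c,st in blobs(t,(100,150,80),(115,255,255),150):
    print("blue",c,st,onz(T,*c,0.082))
print("bore",onz(T,352.5,239.5,0.082))
c=np.hstack([cv2.resize(s[270:390,310:400],None,fx=5,fy=5,interpolation=cv2.INTER_CUBIC),])
cv2.imwrite("pics/crop1.png",c)
# stem width
for x0,x1,y in((335,365,range(306,328)),(352,388,range(342,362))):
    for v in list(y)[::4]:
        g=s[v,x0:x1].max(1); print(v,g.tolist())
E
```

```text
top [([251.8, 282.5], [244, 275, 17, 16, 152]), ([208.5, 299.6], [201, 292, 16, 16, 177])]
side [([349.9, 293.8], [341, 287, 19, 15, 170]), ([370.5, 326.0], [360, 318, 23, 16, 238])]
orange [0.47210814 0.19502655 0.08      ]
orange [0.42994943 0.30109137 0.08      ]
blue [44.8, 168.2] [27, 146, 28, 43, 178] [0.76809758 0.73647408 0.082     ]
blue [352.8, 238.2] [334, 219, 38, 39, 953] [ 0.58282084 -0.05616366  0.082     ]
bore [ 0.57951404 -0.05538264  0.082     ]
306 [127, 126, 128, 125, 119, 104, 84, 115, 155, 180, 189, 191, 191, 192, 191, 192, 190, 189, 191, 180, 147, 106, 73, 55, 49, 47, 49, 49, 48, 45]
310 [46, 46, 47, 45, 47, 49, 83, 135, 151, 149, 145, 142, 138, 145, 143, 142, 145, 147, 148, 139, 103, 66, 51, 43, 52, 48, 47, 47, 46, 45]
314 [47, 50, 49, 46, 48, 54, 88, 145, 165, 174, 182, 185, 187, 190, 192, 194, 190, 187, 177, 157, 105, 61, 51, 47, 50, 47, 48, 48, 53, 49]
318 [49, 46, 52, 45, 48, 57, 101, 149, 166, 179, 183, 184, 186, 190, 191, 190, 186, 181, 173, 159, 102, 57, 49, 50, 45, 52, 53, 56, 78, 108]
322 [50, 48, 42, 50, 47, 60, 97, 141, 166, 180, 185, 185, 190, 193
[... 355 characters left out ...]
 50, 45, 46, 44, 48, 43, 46, 49]
346 [48, 47, 50, 48, 48, 46, 49, 78, 130, 155, 161, 167, 166, 154, 139, 139, 138, 137, 130, 137, 147, 149, 149, 150, 160, 150, 99, 58, 46, 48, 48, 47, 43, 49, 46, 49]
350 [47, 47, 46, 46, 45, 45, 51, 89, 134, 158, 166, 173, 181, 181, 183, 186, 187, 188, 188, 192, 193, 187, 183, 179, 167, 138, 84, 52, 46, 43, 47, 49, 44, 47, 44, 45]
354 [46, 45, 46, 47, 46, 45, 66, 107, 149, 162, 168, 174, 180, 180, 183, 183, 184, 189, 191, 190, 190, 188, 181, 176, 158, 111, 66, 44, 43, 45, 42, 46, 44, 44, 49, 46]
358 [46, 42, 44, 47, 45, 48, 59, 97, 140, 162, 176, 183, 186, 183, 186, 189, 189, 190, 191, 189, 190, 183, 178, 169, 139, 87, 50, 38, 43, 43, 44, 47, 45, 44, 41, 45]
```

View pics/crop1.png

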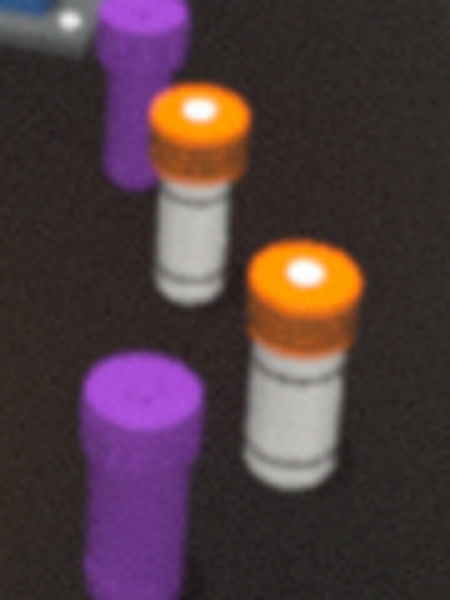

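The far, right-hand orange piston (side crop ~(198,190), top (252,283)) has a stem/head ratio of about 0.70, so its stem is 28 mm and it fits. The nearer one (crop (300,360)) is about 0.80, which makes it 33.5 mm. That one already stands clear of the tester, so it stays put. First I go above the thin one.

Call:
drive_tool([
  [[0,0,0],[0,0,10],1],
  [[0,0,0],[0,0,10],1],
  [[0,0,0],[0,0,10],1],
  [[0,0,0],[0,0,10],1],
  [[0,0,0],[0,0,10],1],
])

```text
time: 0.72
position: [0.2055, 0.6164, 0.2916]
tool_rot: [1.774, 2.592, -0.002]
ft_force: [-0.7, 0.9, 0.6]
grip_width: 0.999
grip_force: 0.0
```

Call:
drive_tool([
  [[-4.9,0.92,0.4],[0,0,0],1],
  [[-4.9,0.92,0.4],[0,0,0],1],
  [[-4.9,0.92,0.4],[0,0,0],1],
  [[-4.9,0.92,0.4],[0,0,0],1],
  [[-4.9,0.92,0.4],[0,0,0],1],
  [[-4.9,0.92,0.4],[0,0,0],1],
  [[-4.9,0.92,0.4],[0,0,0],1],
  [[-4.9,0.92,0.4],[0,0,0],1],
  [[-4.9,0.92,0.4],[0,0,0],1],
  [[-4.9,0.92,0.4],[0,0,0],1],
  [[0,0,0],[0,0,0],1],
  [[0,0,0],[0,0,0],1],
])

```text
time: 2.22
position: [0.4708, 0.1952, 0.252]
tool_rot: [-1.766, -2.597, 0.0]
ft_force: [0.2, 1.1, -0.2]
grip_width: 1.002
grip_force: 0.0
```

```bash
cat >> h.py <<'E'
def tool(st,p): # world point relative to grasp point, in tool axes, cm
    return (R.from_rotvec(st["tool_rot"]).as_matrix().T@(np.array(p)-st["position"])*100-[0,0,5.1]).round(2)
E
python3 - <<'E'
from h import *
st,im=save("wrist","w1.png"); C=cam("wrist",st)
print(st["position"],st["tool_rot"],R.from_rotvec(st["tool_rot"]).as_matrix().round(3).tolist())
m=cv2.inRange(cv2.cvtColor(im,cv2.COLOR_RGB2HSV),(6,180,120),(20,255,255))
n,l,s,c=cv2.connectedComponentsWithStats(m)
for i in range(1,n):
    if s[i][4]>100: p=onz(C,*c[i],0.08); print(c[i],s[i],p,tool(st,[p[0],p[1],.074]))
E
```

```text
[0.47077214 0.19523906 0.25196888] [-1.76603354e+00 -2.59714523e+00  3.15612708e-04] [[-0.368, 0.93, -0.001], [0.93, 0.368, 0.0], [0.001, -0.001, -1.0]]
```

View pics/w1.png

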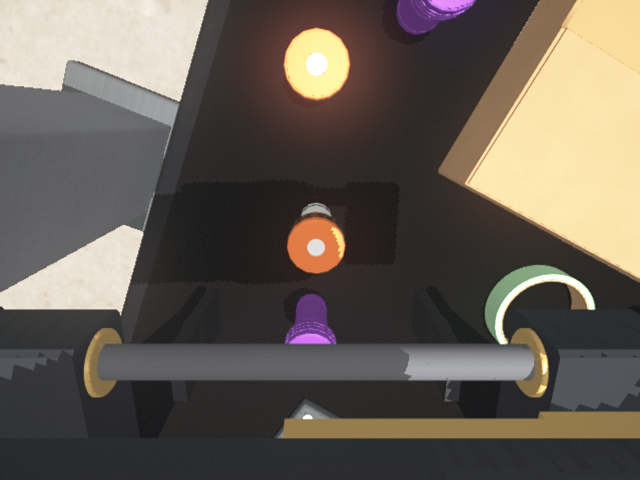

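The wrist view shows the thin piston's head with its white centre dot at (316,247), the other orange one at (317,64) and a purple one at (311,330).

```bash
python3 - <<'E'
from h import *
st=ctrl.get_state(); C=cam("wrist",st)
for uv in((316,247),(317,64)):
    p=onz(C,*uv,0.086); print(p,tool(st,[p[0],p[1],.074]))
p=onz(C,311,340,.086);print("purple",p,tool(st,p))
m=cv2.imread("pics/w1.png")
h=cv2.inRange(cv2.cvtColor(m,cv2.COLOR_BGR2HSV),(3,120,80),(25,255,255))[200:285,270:360]
M=cv2.moments(h,True);print(M['m10']/M['m00']+270,M['m01']/M['m00']+200)
# top view check w/ white dot
T=cam("top");print(onz(T,251.8,282.5,.083))
E
```

```text
[0.47164615 0.19341436 0.086     ] [-0.29  0.02 12.71]
[0.42986658 0.29997275 0.086     ] [11.16  0.07 12.71]
purple [0.49475156 0.12546287 0.086     ] [-7.45 -0.34 11.5 ]
315.10546218487394 244.32394957983195
[0.47183165 0.19455316 0.083     ]
```

Call:
drive_tool([
  [[-0.2,0,3],[0,0,0],1],
  [[0,0,3.5],[0,0,0],1],
  [[0,0,3.2],[0,0,0],1],
  [[0,0,2],[0,0,0],1],
  [[0,0,1],[0,0,0],1],
  [[0,0,0],[0,0,0],1],
  [[0,0,0],[0,0,0],0],
  [[0,0,0],[0,0,0],-1],
  [[0,0,0],[0,0,0],-1],
  [[0,0,0],[0,0,0],-1],
  [[0,0,0],[0,0,0],-1],
  [[0,0,0],[0,0,0],-1],
], force=35)

```text
time: 3.78
position: [0.472, 0.1929, 0.1253]
tool_rot: [1.767, 2.598, 0.0]
ft_force: [0.6, -0.5, -0.0]
grip_width: 0.452
grip_force: 35.0
```

Call:
drive_tool([
  [[0,0,-2],[0,0,0],-1],
  [[0,0,-4],[0,0,0],-1],
  [[0,0,-5],[0,0,0],-1],
  [[0,0,-2.5],[0,0,0],-1],
  [[-2.5,0,0],[0,0,0],-1],
  [[-5,0.2,0],[0,0,0],-1],
  [[-5,0.2,0],[0,0,0],-1],
  [[-6,0.2,0],[0,0,0],-1],
  [[-6,0.2,0],[0,0,0],-1],
  [[-5,0.2,0],[0,0,0],-1],
  [[-4,0,0],[0,0,0],-1],
  [[-1.5,0,0],[0,0,0],-1],
])

```text
time: 5.28
position: [0.6097, -0.132, 0.2597]
tool_rot: [1.772, 2.594, -0.003]
ft_force: [-0.9, -0.2, -0.8]
grip_width: 0.449
grip_force: 35.0
```

Call:
drive_tool([
  [[0,0,0],[0,0,0],-1],
  [[0,0,0],[0,0,0],-1],
  [[0,0,0],[0,0,0],-1],
])

```text
time: 5.65
position: [0.6099, -0.1268, 0.2603]
tool_rot: [-1.763, -2.6, -0.002]
ft_force: [0.1, -0.0, -1.1]
grip_width: 0.448
grip_force: 35.0
```

```bash
python3 - <<'E'
from h import *
st,im=save("wrist","w2.png"); C=cam("wrist",st)
print(st["position"],st["ft_force"],st["grip_width"],proj(C,[.58,-.055,.082]))
m=cv2.inRange(cv2.cvtColor(im,cv2.COLOR_RGB2HSV),(98,110,40),(122,255,255))
cs,h=cv2.findContours(m,cv2.RETR_CCOMP,cv2.CHAIN_APPROX_NONE)
for c,hh in zip(cs,h[0]):
    if cv2.contourArea(c)>150:
        e=cv2.fitEllipse(c); p=onz(C,*e[0],.082); print(hh[3],cv2.contourArea(c),e,p,tool(st,p))
E
```

```text
[ 0.60990124 -0.12681222  0.26028073] [ 1.27359567e-01 -7.04613810e-04 -1.10643032e+00] 0.447984350369972 [313.84553814 123.38609115]
-1 6040.0 ((581.0974731445312, 279.48443603515625), (60.62533187866211, 142.1477813720703), 47.48995590209961) [ 0.80176023 -0.08424321  0.082     ] [-3.17 19.39 12.73]
3 252.5 ((550.317626953125, 308.3224792480469), (17.123035430908203, 23.277782440185547), 90.65413665771484) [ 0.79324658 -0.11268112  0.082     ] [-5.5  17.55 12.73]
3 189.0 ((566.0336303710938, 295.9728088378906), (18.887903213500977, 22.61314582824707), 66.76544952392578) [ 0.79868451 -0.09964471  0.082     ] [-4.49 18.53 12.73]
3 320.5 ((587.4454345703125, 271.6301574707031), (20.955406188964844, 28.289752960205078), 60.874637603759766) [ 0.80263874 -0.07727119  0.082     ] [-2.55 19.73 12.73]
-1 335.0 ((333.2049255371094, 202.73667907714844), (18.63620376586914, 33.886714935302734), 76.81539154052734) [ 0.61172318 -0.09872766  0.082     ] [ 2.52  1.2  12.73]
-1 1966.5 ((319.62994384765625, 127.99757385253906), (48.98173141479492, 51.28514862060547), 3.3608484268188477) [ 0.58456559 -0.0562804   0.082     ] [ 7.47  0.25 12.74]
27 1476.0 ((318.82501220703125, 127.42304229736328), (42.49967575073242, 44.314903259277344), 162.7949981689453) [ 0.58394415 -0.05614076  0.082     ] [ 7.5   0.2  12.74]
```

View pics/w2.png

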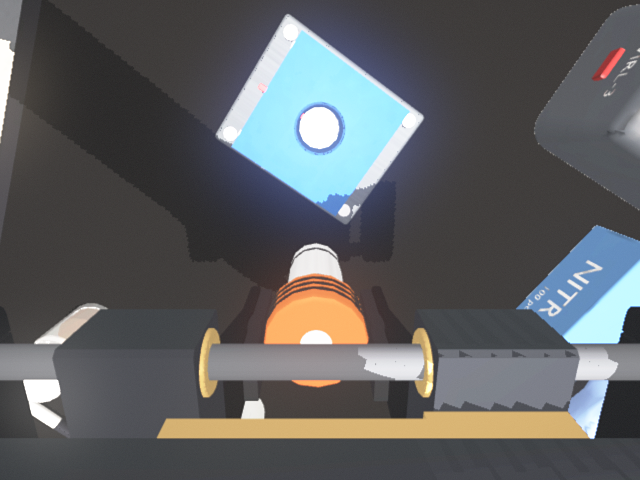

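The bore is at (319.6,128) in the wrist view, which puts it at tool (+7.5, +0.2) cm from the grasp. The piston is held upright.

Call:
drive_tool([
  [[2,0,0],[0,0,0],-1],
  [[3,0.2,0],[0,0,0],-1],
  [[1.7,0,0],[0,0,0],-1],
  [[0.8,0,0],[0,0,0],-1],
  [[0,0,0],[0,0,0],-1],
  [[0,0,0],[0,0,0],-1],
  [[0,0,2],[0,0,0],-1],
  [[0,0,1.5],[0,0,0],-1],
  [[0,0,0.7],[0,0,0],-1],
  [[0,0,0],[0,0,0],-1],
  [[0,0,0],[0,0,0],-1],
])

```text
time: 7.08
position: [0.5845, -0.0586, 0.2186]
tool_rot: [1.766, 2.597, 0.001]
ft_force: [0.3, -0.4, -1.1]
grip_width: 0.448
grip_force: 35.0
```

```bash
python3 - <<'E'
from h import *
st,im=save("wrist","w3.png"); s2,im2=save("side","s3.png"); _,im3=save("top","t3.png")
C=cam("wrist",st);S=cam("side")
print(st["position"],tool(st,[.5842,-.0562,.082]))
u,v=proj(S,[.584,-.056,.1]).astype(int);print(u,v)
cr=cv2.resize(im2[v-60:v+60,u-60:u+60],(580,580),interpolation=3)
cv2.imwrite("pics/c3.png",cr[:,:,::-1])
E
```

```text
[ 0.58454294 -0.05855806  0.21863673] [0.24 0.04 8.56]
307 231
```

View pics/w3.png

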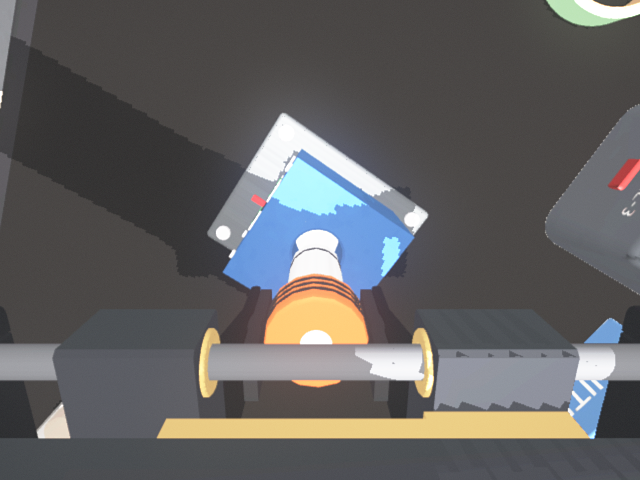

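View pics/c3.png

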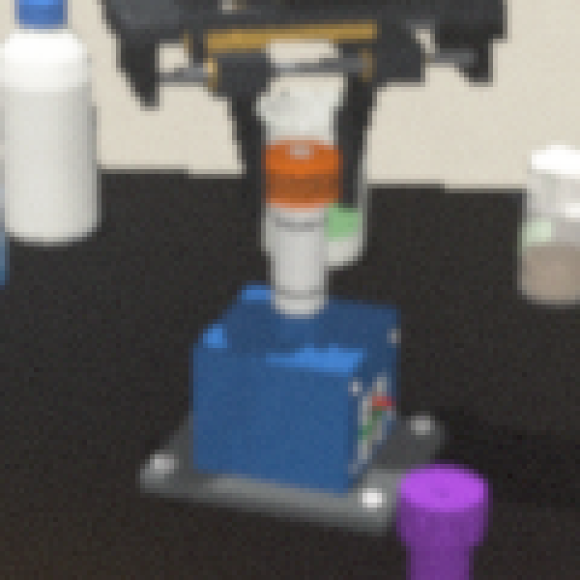

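Wrist view: the foot is over the bore, and the bore's far rim shows at about (317,229). I check the residual offset from the rim.

```bash
python3 - <<'E'
from h import *
st=ctrl.get_state(); C=cam("wrist",st); print(st["position"],st["qd"].round(3))
Rm=R.from_rotvec(st["tool_rot"]).as_matrix()
for dx in(0,.2,.4):   # bore centre at tool x=dx: far rim
    for r in(1.55,1.65): print(dx,r,proj(C,Rm@(np.array([dx+r,0,st["position"][2]*100-8.2])/100)+st["position"]))
# foot: where should front edge be for x=0
for r in(1.1,1.4): print("foot",r,proj(C,Rm@(np.array([r,0,12.5 if r<1.2 else 12.1])/100)+st["position"]), "head dot",proj(C,Rm@np.array([0,0,.039])+st["position"]))
im=cv2.imread("pics/w3.png"); print(im[215:262:2,317].tolist()); print(im[238,284:350:3].tolist())
E
```

```text
[ 0.58456194 -0.05849587  0.21887951] [-0.001  0.001 -0.002  0.003 -0.     0.002 -0.002]
0 1.55 [315.74364032 232.85405952]
0 1.65 [315.74459074 231.23978072]
0.2 1.55 [315.74554355 229.6214642 ]
0.2 1.65 [315.74649874 227.9990948 ]
0.4 1.55 [315.74745632 226.37265727]
0.4 1.65 [315.74841631 224.74213631]
foot 1.1 [315.73753317 246.15801868] head dot [315.69939071 344.94053455]
foot 1.4 [315.73987321 243.25314572] head dot [315.69939071 344.94053455]
[[239, 170, 116], [233, 166, 114], [233, 164, 114], [232, 163, 113], [230, 161, 112], [230, 160, 112], [229, 159, 109], [229, 188, 160], [254, 255, 255], [254, 253, 253], [254, 253, 253], [254, 253, 253], [254, 253, 253], [254, 253, 253], [253, 253, 253], [252, 251, 252], [222, 218, 220], [230, 226, 228], [251, 251, 251], [251, 251, 251], [251, 251, 251], [251, 251, 251], [251, 251, 251], [251, 251, 251]]
[[228, 160, 111], [230, 162, 113], [231, 162, 113], [230, 163, 114], [217, 153, 114], [254, 255, 255], [254, 253, 253], [254, 253, 253], [254, 254, 254], [254, 253, 254], [254, 253, 253], [254, 253, 254], [254, 253, 253], [254, 253, 254], [254, 253, 254], [254, 253, 253], [254, 253, 254], [255, 255, 255], [214, 145, 104], [229, 162, 113], [230, 162, 114], [229, 161, 113]]
```

Call:
drive_tool([
  [[0.2,0.07,0],[0,0,0],-1],
  [[0,0,0],[0,0,0],-1],
  [[0,0,0.6],[0,0,0],-1],
  [[0,0,0.4],[0,0,0],-1],
  [[0,0,0.4],[0,0,0],-1],
  [[0,0,0.4],[0,0,0],-1],
  [[0,0,0],[0,0,0],-1],
])

```text
time: 8.1
position: [0.5839, -0.0563, 0.1998]
tool_rot: [-1.766, -2.597, 0.001]
ft_force: [-0.2, -0.2, -1.3]
grip_width: 0.453
grip_force: 35.0
```

Call:
drive_tool([
  [[0,0,0.5],[0,0,0],-1],
  [[0,0,0.5],[0,0,0],-1],
  [[0,0,0.5],[0,0,0],-1],
  [[0,0,0.4],[0,0,0],-1],
  [[0,0,0],[0,0,0],-1],
  [[0,0,0],[0,0,0],-1],
])

```text
time: 8.85
position: [0.5843, -0.0564, 0.1814]
tool_rot: [1.767, 2.598, 0.0]
ft_force: [0.4, 0.7, -1.2]
grip_width: 0.447
grip_force: 35.0
```

Call:
drive_tool([
  [[0,0,0.3],[0,0,0],-1],
  [[0,0,0.3],[0,0,0],-1],
  [[0,0,0],[0,0,0],-1],
  [[0,0,0],[0,0,0],-1],
])

```text
time: 9.35
position: [0.5844, -0.0564, 0.1758]
tool_rot: [1.766, 2.597, 0.001]
ft_force: [-0.6, -1.0, 3.1]
grip_width: 0.445
grip_force: 35.0
```

Call:
drive_tool([
  [[0,0,0.2],[0,0,0],-1],
  [[0,0,0.2],[0,0,0],-1],
  [[0,0,0.2],[0,0,0],-1],
  [[0,0,0.2],[0,0,0],-1],
  [[0,0,0.2],[0,0,0],-1],
  [[0,0,0],[0,0,0],-1],
  [[0,0,0],[0,0,0],-1],
])

```text
time: 10.22
position: [0.5845, -0.0565, 0.166]
tool_rot: [1.766, 2.597, 0.001]
ft_force: [-2.5, -0.3, 7.8]
grip_width: 0.447
grip_force: 35.0
```

```bash
python3 - <<'E'
from h import *
f=[]
for i in range(4): f.append(ctrl.get_state()["ft_force"][2]); ctrl.get_image("wrist")
st,im=save("side","s5.png"); print(np.round(f,2),st["position"])
u,v=317,248
a=cv2.resize(im[195:265,285:345],(480,560),interpolation=3)
_,w=save("wrist","w5.png"); b=cv2.resize(w[130:290,200:440],(0,0),fx=1.3,fy=1.3)
cv2.imwrite("pics/c5.png",np.hstack([a,np.vstack([b,np.zeros((560-b.shape[0],b.shape[1],3),np.uint8)])])[:,:,::-1])
E
```

```text
[7.83 7.52 7.57 8.2 ] [ 0.58445922 -0.05654403  0.16602051]
```

View pics/c5.png

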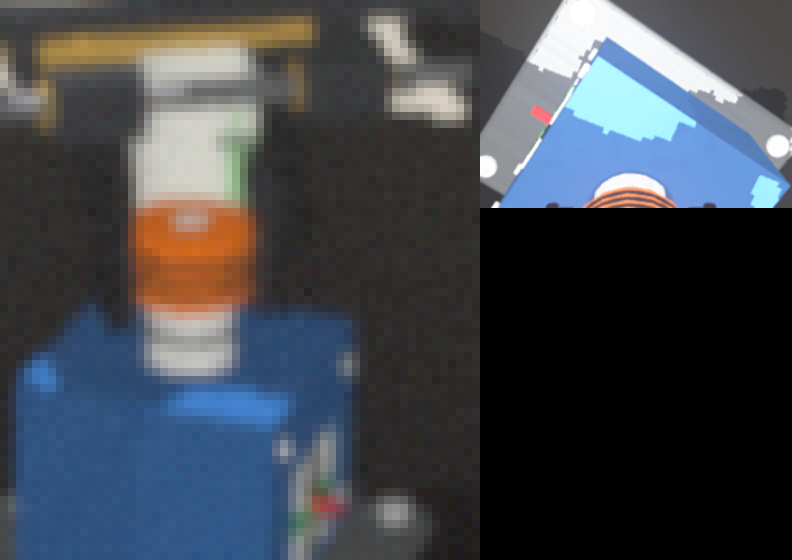

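The piston is in the bore and the red pointer (crop ~(327,505)) sits between green patches above and below it, so it's in the band. The force of about 9 N spring implies about 10–10.5 mm. Now I hold.

Call:
drive_tool([
  [[0,0,0.05],[0,0,0],-1],
  [[0,0,0],[0,0,0],-1],
  [[0,0,0],[0,0,0],-1],
  [[0,0,0],[0,0,0],-1],
  [[0,0,0],[0,0,0],-1],
  [[0,0,0],[0,0,0],-1],
  [[0,0,0],[0,0,0],-1],
  [[0,0,0],[0,0,0],-1],
  [[0,0,0],[0,0,0],-1],
  [[0,0,0],[0,0,0],-1],
  [[0,0,0],[0,0,0],-1],
  [[0,0,0],[0,0,0],-1],
])

```text
time: 12.02
position: [0.5845, -0.0565, 0.1656]
tool_rot: [1.766, 2.597, 0.001]
ft_force: [-1.6, 0.6, 8.2]
grip_width: 0.446
grip_force: 35.0
```

Call:
drive_tool([
  [[0,0,0],[0,0,0],-1],
  [[0,0,0],[0,0,0],-1],
  [[0,0,0],[0,0,0],-1],
  [[0,0,0],[0,0,0],-1],
  [[0,0,0],[0,0,0],-1],
  [[0,0,0],[0,0,0],-1],
  [[0,0,0],[0,0,0],-1],
  [[0,0,0],[0,0,0],-1],
  [[0,0,0],[0,0,0],-1],
  [[0,0,0],[0,0,0],-1],
  [[0,0,0],[0,0,0],-1],
  [[0,0,0],[0,0,0],-1],
])

```text
time: 13.52
position: [0.5844, -0.0565, 0.1656]
tool_rot: [1.766, 2.597, 0.001]
ft_force: [-2.3, 0.4, 7.9]
grip_width: 0.446
grip_force: 35.0
```

Call:
drive_tool([
  [[0,0,0],[0,0,0],-1],
  [[0,0,0],[0,0,0],-1],
  [[0,0,0],[0,0,0],-1],
  [[0,0,0],[0,0,0],-1],
  [[0,0,0],[0,0,0],-1],
  [[0,0,0],[0,0,0],-1],
  [[0,0,0],[0,0,0],-1],
  [[0,0,0],[0,0,0],-1],
])

```text
time: 14.52
position: [0.5845, -0.0565, 0.1656]
tool_rot: [1.766, 2.597, 0.001]
ft_force: [-2.1, -0.2, 7.9]
grip_width: 0.451
grip_force: 35.0
```

```bash
python3 - <<'E'
from h import *
for i in range(4):
    s=ctrl.get_state(); print(s["time"],s["position"].round(4),s["ft_force"][2].round(2)); ctrl.get_image("wrist")
E
```

```text
14.525 [ 0.5845 -0.0565  0.1656] 7.86
14.575 [ 0.5845 -0.0565  0.1656] 7.98
14.625 [ 0.5845 -0.0565  0.1656] 8.36
14.675 [ 0.5845 -0.0565  0.1656] 8.14
```

Steady in the band for over 4 s, so I hand it in.

```bash
python3 -c "
from bench import ctrl
print(ctrl.close_job())"
```

```text
the job is handed in; nothing more can be done
None
```

I handed the job in with the 28 mm-stem piston pressed about 10–11 mm into the bore, in the green band by the picture and the spring force, after more than 4 s of holding; the 33.5 mm-stem one, told apart by stem width and never tried in the bore, was left standing where it was, clear of the tester.

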